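Load a relay module under the spring clip of a soldering jig

TASK

Load the relay module into the soldering jig without picking it up: press the clip's red pedal down with one fingertip and keep it down while the other fingertip pushes the module along its channel, under the raised jaw, until it sits fully home against the end stop. Then let the pedal up so that the jaw clamps the board, and move clear. Leave everything else on the bench where it is.

Things in the scene. Friction and masses are not known exactly. Their poses are not given: they have to be found in the camera images.
- jig: soldering jig fixed on a blue mat 2 mm thick: aluminium base plate 156 x 84 x 12 mm (jig x -78 to 78, y -38 to 46 mm). Origin on its underside below the channel's centre line; x = direction in which the module is pushed, z up. The channel runs along x on the base, 12 mm above the origin, between dark rails 5 mm high and 51.5 mm apart (x -55 to 65 mm)
- stop (a point): foot of the end stop's face, at the far end of the channel: jig x = 65 mm, y = 0, 12 mm above the jig's origin. The stop is a dark wall 9 mm high across the channel
- hinge (a point): point of the spring clip's hinge line, which is parallel to jig x: jig x = -20, y = 39 mm, 23 mm above the jig's origin. The line runs between two dark cheeks at x = -74 and 71 mm, 28 mm high above the origin. The pedal is on the +y side and overhangs the base; the jaw is on the other side, over the channel
- module: loose relay module, about 60 g: green board on a black carrier, 48 (x) x 50 (y) x 6 mm, with two blue relays along its rear (-x) edge, 16 mm deep, 40 mm wide together, tops 22 mm above the underside, rear faces flush with the rear edge (x = -24 mm). Origin: centre of the underside. Starts in the channel with its origin at jig x -8 to 10 mm; fully home it is at jig x = 41 mm, y = 0
- clip (a joint): angle of the spring clip, rad: 0 = shut on nothing (jaw 1.5 mm above the channel floor, blocking the module); grows as the pedal is pressed, mechanical end at 0.6. The jaw clears the module above about 0.27; resting on the board it reads about 0.25. A spring shuts it; the pedal takes about 3 N at first, 5 to 8 N fully down
- pedal (a point): middle of the top of the red pedal, a plate 98 mm long (jig x -69 to 29 mm) and 25 mm wide (6 to 31 mm out from the hinge line). Shut, it rises outwards by 0.25 rad; at clip angle a its slope is 0.25 - a. The point is at jig x = -20 mm, 17 mm out from the hinge line, 31 mm above the jig's origin when shut, about 22 mm at a = 0.5
- jaw (a point): middle of the jaw's lower edge: a steel lip 22 mm long along jig x (40 to 62 mm) and 5 mm wide, 18 to 23 mm from the hinge line towards the channel (jig y 16 to 21 mm). Lip and arm rise as the pedal is pressed
- reel: bystander: black reel of solder wire with an orange label, lying flat, 54 mm across, 30 mm high, origin at the centre of its underside
- flux_jar: bystander: small amber jar with black cap, 38 mm across, 36 mm high, origin at the centre of its underside
- screwdriver: bystander: screwdriver with red handle, lying, 140 mm long along its x, origin under its middle
- spare_board: bystander: flat green board without relays, 50 x 70 mm, 4 mm thick, 11 mm at its black connector, origin at the centre of its underside
- tweezers: bystander: steel tweezers lying along their x, 120 mm long, 6 mm high, origin at the centre of the underside
- tip_tin: bystander: black tin with a brass cleaning ball, 64 mm across, 53 mm high, origin at the centre of its underside
- parts_tray: bystander: white divided tray 90 x 130 x 22 mm, origin at the centre of its underside

How it is judged:
On the way, in this order (a step that is already met when the one before it is completed fails the run):
1. a fingertip presses the pedal down and the jaw stands open, the module still short of home (value of joint clip above 0.29 rad and contact force between the fingers and clip above 1 N and x of module in the frame of jig below 0.034 m), for 0.1 s.
2. the module is pushed home against the stop while the pedal is still held down (x of module in the frame of jig above 0.039 m and value of joint clip above 0.27 rad and contact force between the fingers and clip above 1 N), for 0.1 s.
At the end, for the whole second after the job is handed in: the module lies flat in the channel, within 2 mm of the end stop, at rest, and the released jaw rests on its board (clip angle 0.19 to 0.29 rad, pressing with more than 0.5 N) (x of module in the frame of jig between 0.039 and 0.043 m and angle between the x axis of module and the x axis of jig, either way round below 0.05 rad and angle between module's own z axis and vertical below 0.06 rad and z of module in the frame of jig between 0.01 and 0.0145 m and value of joint clip between 0.19 and 0.29 rad and contact force between clip and module above 0.5 N and linear speed of module below 0.01 m/s); the robot touches nothing.
It fails at once if the module is lifted more than 8 mm off the channel floor or tipped (z of module in the frame of jig above 0.02 m or angle between module's own z axis and vertical above 0.3 rad).
It fails at once if a bystander is moved by more than 20 mm (distance of any of reel, flux_jar, screwdriver, spare_board, tweezers, tip_tin, parts_tray from where it was at the start of the episode above 0.02 m).
It also fails if it takes over 42 s, if anything falls off the work surface, if the arm or the gripper's body presses on something with over 40 N, if the wrist force passes 120 N, or if a joint passes its speed limit or range.

ROBOT

A 7-joint arm with a two-finger parallel gripper is mounted at the origin on the work surface. World frame = base frame: x ahead of the robot, y to its left, z up, the work surface at z = 0. Lengths are in m, angles in rad, forces in N, time in s.
With the tool pointing down it reaches from about 0.425 to 0.875 m from the base axis. Payload 4.7 kg.
Tool frame: the origin (TCP) lies between the finger pads; the fingertips stand 14 mm ahead of it and the grasp point (between the pads) lies 5 mm behind it; z points along the fingers, y is the line along which they close (so a half turn about z gives the same grasp; the last joint's range is limited). The gripper opens to 87 mm and grips with 3 to 60 N. Pads are 19 mm wide; open, the fingers measure 117 mm over their backs; the gripper's body (75 mm by 190 mm) begins 51 mm behind the grasp point.
Start: joints at [1.173, 0.321, -0.07, 1.45, 0.023, 1.371, -0.057], TCP at [0.26, -0.596, 0.237] pointing down, gripper open.
Joint ranges: [-2.86, 2.86], [-0.3, 2.09], [-1.38, 1.24], [0.06, 2.45], [-1.56, 4.7], [0.09, 2.05], [-2.69, 2.69]. Speed limits (rad/s): [2.57, 2.57, 3.14, 3.14, 3.14, 3.14, 3.14].

INTERFACE

Orientations are given as a rotation vector (axis times angle).
In Python, from bench import ctrl gives the robot as it stands.
- The arm moves only by the tool step_arm, never from a script. Its argument "commands" is a list of rows, each an object with "travel": the shift along the tool's x, y, z in m, a list of three; "turn": the turn, a rotation vector about the tool's x, y, z in degrees, a list of three. A call has 1 to 5 rows; each row is the pose to reach, as a shift and turn from the pose commanded when the call began, along the tool's axes at that moment; what a row does not reach only later rows make up. A row lasts 1/10 s, in which the tool goes at most 50 mm and 8.59 degrees, less where a joint would pass 70% of its speed; a pose out of reach is approached as far as the arm can. A call with a gripper value outside its range is refused whole. "gripper" is the opening, from 0 (shut) to 1 (fully open), set as the call begins (left out, the last holds). The fingers move at their own pace and stop on an object; "force" is the grip in N (left out, the last holds). Time passes only in rows, so rows that repeat a pose let the fingers close. It gives the time, the measured TCP pose, the force, the opening and the grip force at its end, in the units of the state.
- ctrl.get_state(): the state, without advancing time (a new reading comes with each control period).
- ctrl.get_image(name): name is "scene" or "top"; returns the picture (480x640x3 uint8, red, green, blue); there is no depth.
- ctrl.camera_model(name): a dict with "fx", "fy", "cx", "cy" (pixels), "k1" (the pictures are not rectified: a ray, as slopes to the right and down, at radius r is drawn at 1 + k1 r^2 times it, then the intrinsics apply), "R" (3x3) and "t" (3): a world point X has camera coordinates R X + t. Camera axes: x right, y down, z forward; pixel columns grow to the right and rows downward; lengths in m; the calibration is good to about 2 mm. A picture is of the moment at which its call begins. camera_model takes no time and is no camera call.
- ctrl.close_job(): hands the job in; it is judged then, once.
The state is a dict: "time": time; "joint_positions": joint angles; "qd": joint speeds; "joint_torque": joint torques, N m; "position": TCP position; "tool_rot": TCP orientation; "ft_force": force on the tool from outside, world axes, zero at the start; "torque": the same for the moment, N m; "grip_width": opening from 0.0 (shut) to 1.0 (fully open); "grip_force": force on a finger pad.
Only numpy, scipy, OpenCV 4.12 (cv2) and the standard library are available. Lean on these libraries where they do the work, as an engineer would, in place of code of your own. Each camera call takes 0.05 s, during which the arm holds its last target. There are 200 camera calls.

## Working session

There is one attempt and no reset: what is moved stays moved. The work goes in short steps, Python scripts to look and compute and a tool call to move; the robot and the scene stay as the last step left them, time stands still between calls to the robot, and variables do not carry over. Pictures are saved under pics/ and viewed, at most 10 in all, crops included, and the job is handed in when it is done.

Besides the shell and the picture viewer there is one more tool, called after "Request:" as name(argument=value, ...), one argument or row to a line, values as JSON. step_arm: Moves the arm, as the interface text tells. Its arguments: {"type":"object","properties":{"commands":{"type":"array"},"gripper":{"type":"number"},"force":{"type":"number"}},"required":["commands"]}

```bash
ls; mkdir -p pics; python3 - <<'E'
from bench import ctrl
import cv2
for n in("scene","top"):
    cv2.imwrite(f"pics/{n}0.png",ctrl.get_image(n)[:,:,::-1]); print(ctrl.camera_model(n))
print(ctrl.get_state())
E
```

```text
pics
{'fx': 579.5266884973695, 'fy': 579.5266884973695, 'cx': 318.4924967373606, 'cy': 237.25354377113692, 'k1': -0.06262077720101765, 'R': array([[-0.84194456,  0.53942181,  0.01238809],
       [ 0.4295497 ,  0.68399379, -0.58960966],
       [-0.32652168, -0.49109735, -0.80759333]]), 't': array([ 0.5120181 , -0.14046867,  1.27589291])}
{'fx': 607.5067914482023, 'fy': 607.5067914482023, 'cx': 325.6485550715866, 'cy': 236.24157011252004, 'k1': -0.040336531999140925, 'R': array([[ 0.12896014, -0.991642  ,  0.00392742],
       [-0.9710169 , -0.12707963, -0.20242764],
       [ 0.20123485,  0.0222915 , -0.97928935]]), 't': array([-0.1420337 ,  0.53690753,  1.27245773])}
{'time': 0.1, 'joint_positions': array([ 1.1730734 ,  0.32175053, -0.0700521 ,  1.45155519,  0.02263785,
        1.37081219, -0.05687097]), 'qd': array([ 0.00062407,  0.00013902, -0.00029695, -0.00304209,  0.0010392 ,
        0.00130584, -0.00188741]), 'joint_torque': array([ 3.20533882e-04, -4.92568803e+01, -4.05490184e-01, -3.13397813e+01,
       -6.42999052e-02,  3.96114390e-02,  5.15063550e-05]), 'position': array([ 0.25991745, -0.59525105,  0.23556846]), 'tool_rot': array([-3.07358263e+00, -6.42038690e-01,  7.73951240e-04]), 'ft_force': array([-0.4351648 ,  0.14694918,  0.00904467]), 'torque': array([-0.01083276, -0.05120127,  0.01442728]), 'grip_force': 0.0, 'grip_width': 1.001599122906913}
```

View pics/top0.png

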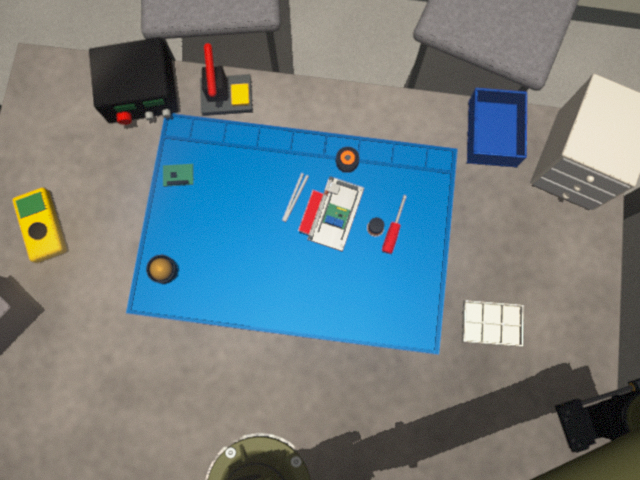

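View pics/scene0.png

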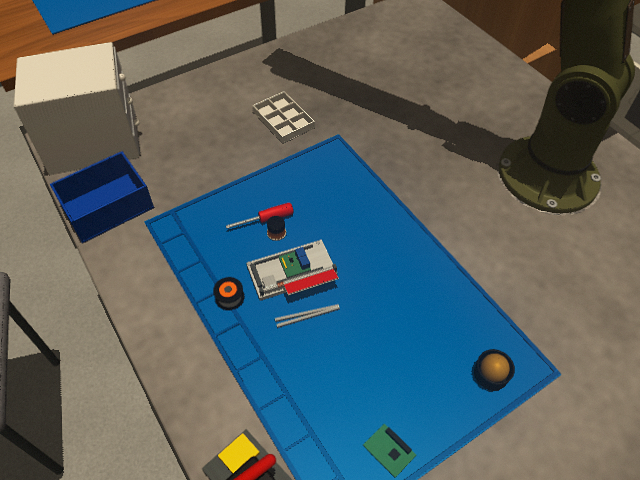

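The top view shows the jig around (335,214), with the red pedal on its left and the stop at its upper end. In the scene view it is around (293,270). I'll enlarge both.

```bash
python3 - <<'E'
import cv2
a=cv2.imread("pics/top0.png")[160:270,280:420]; cv2.imwrite("pics/topc.png",cv2.resize(a,None,fx=5,fy=5,interpolation=cv2.INTER_CUBIC))
a=cv2.imread("pics/scene0.png")[220:320,220:360]; cv2.imwrite("pics/scenec.png",cv2.resize(a,None,fx=5,fy=5,interpolation=cv2.INTER_CUBIC))
E
```

```text
(no output)
```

View pics/topc.png

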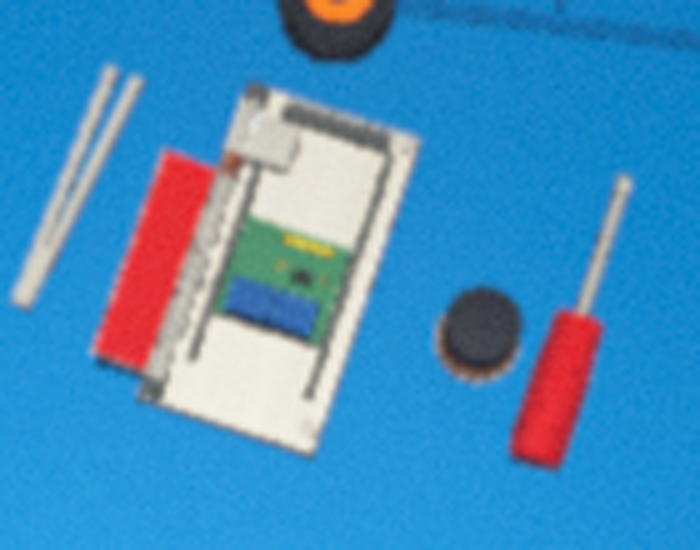

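View pics/scenec.png

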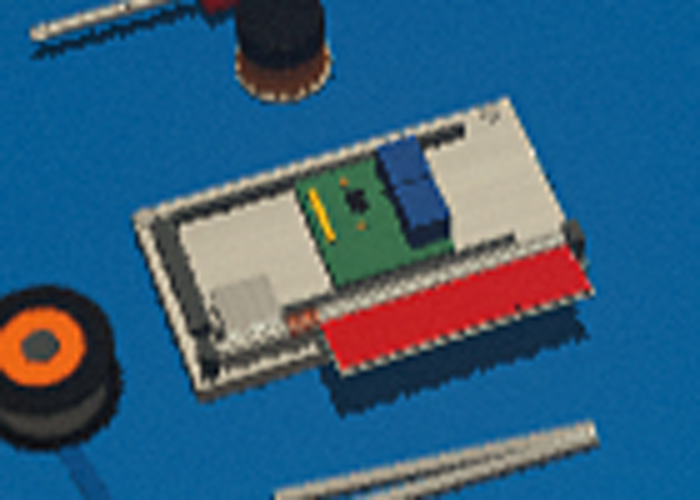

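The crops give the base corners, the pedal's outer corners, the rail ends, the relays and the board's front edge. Next I'll fit the jig pose and the module x jointly in both cameras.

```bash
cat > h.py <<'E'
import numpy as np
from bench import ctrl
from scipy.optimize import least_squares
from scipy.spatial.transform import Rotation as Ro
def proj(n,X):
    m=ctrl.camera_model(n); c=np.asarray(X)@m["R"].T+m["t"]; s=c[:,:2]/c[:,2:]
    s=s*(1+m["k1"]*(s**2).sum(1,keepdims=True)); return s*[m["fx"],m["fy"]]+[m["cx"],m["cy"]]
def W(p,J):
    J=np.asarray(J,float)/1000; c,s=np.cos(p[2]),np.sin(p[2])
    return np.c_[p[0]+c*J[:,0]-s*J[:,1],p[1]+s*J[:,0]+c*J[:,1],J[:,2]+.002]
E
cat > fit.py <<'E'
from h import *
# (cam, jig pt, crop px, moves with module)
D=[("top",(-78,-38,12),(313,455),0),("top",(78,-38,12),(420,135),0),("top",(29,68,34.5),(167,150),0),("top",(-69,68,34.5),(97,352),0),
("top",(-55,-26.5,17),(311,397),0),("top",(-55,26.5,17),(193,358),0),
("top",(24,25,18),(247,217),1),("top",(24,-25,18),(355,250),1),("top",(-24,20,34),(225,309),1),("top",(-24,-20,34),(309,337),1),
("scene",(-78,-38,12),(508,98),0),("scene",(78,-38,12),(137,215),0),("scene",(29,68,34.5),(345,372),0),("scene",(-69,68,34.5),(592,293),0),
("scene",(24,-25,18),(296,183),1),("scene",(24,25,18),(331,290),1),("scene",(-24,-20,34),(418,138),1),("scene",(-24,20,34),(448,207),1)]
off={"top":(280,160),"scene":(220,220)}
def res(p):
    r=[]
    for n,J,c,m in D:
        J=np.array(J,float); J[0]+=m*p[3]
        r.append(proj(n,W(p,[J]))[0]-(np.array(c)/5-.4+off[n]))
    return np.array(r)
s=least_squares(lambda p:res(p).ravel(),[.6,0,0,0],x_scale=[.1,.1,.1,10],loss="soft_l1")
p=s.x; print(p); print(np.round(res(p),1).tolist())
np.save("p.npy",p)
E
python3 fit.py
```

```text
[ 0.61523276 -0.08918504 -0.19600637 -7.94122844]
[[-0.1, 0.0], [-0.1, 0.6], [-0.3, 0.1], [-0.6, -0.0], [-1.3, 0.1], [-0.0, 0.5], [-0.2, -0.2], [-0.8, 0.0], [-0.4, -0.0], [-0.2, 0.0], [-0.3, -0.2], [-1.7, -0.1], [-1.0, -0.8], [-0.3, -1.5], [-0.9, 0.2], [0.9, -0.6], [-1.0, -0.9], [0.4, 1.6]]
```

```bash
cat >> h.py <<'E'
def need(jx,jy,tipz):
    "travel/turn from now to: TCP at jig (jx,jy) mm, fingertips tipz mm above jig origin"
    p=np.load("p.npy"); s=ctrl.get_state(); T=Ro.from_rotvec(s["tool_rot"]); c,n=np.cos(p[2]),np.sin(p[2])
    g=W(p,[[jx,jy,tipz+14]])[0]
    best=min((Ro.from_matrix(np.array([[k*c,k*n,0],[k*n,-k*c,0],[0,0,-1]]).T) for k in(1,-1)),key=lambda R:(T.inv()*R).magnitude())
    j=np.array([[c,n],[-n,c]])@(s["position"][:2]-p[:2])*1e3
    print("t",round(s["time"],2),"jig xy",j.round(1),"tipz",round(s["position"][2]*1e3-16,1),"F",s["ft_force"].round(2),"w",round(s["grip_width"],3))
    print("travel mm",(T.inv().apply(g-s["position"])*1e3).round(1),"turn",np.degrees((T.inv()*best).as_rotvec()).round(2), "toolx",T.as_matrix()[:,0].round(2),"q",s["joint_positions"].round(2))
E
python3 -c "
from h import *
need(-49.5,30.5,90)"
```

```text
t 0.1 jig xy [-250.  -565.6] tipz 219.6 F [-0.44  0.15  0.01] w 1.002
travel mm [ 505.  -374.6  130.1] turn [-0.09  0.04 34.83] toolx [ 0.92  0.4  -0.  ] q [ 1.17  0.32 -0.07  1.45  0.02  1.37 -0.06]
```

Request:
step_arm(
  commands=[
    {"travel": [0.036,-0.027,0.007],"turn": [0,0,3]},
    {"travel": [0.072,-0.054,0.014],"turn": [0,0,7]},
    {"travel": [0.108,-0.08,0.021],"turn": [0,0,12]},
    {"travel": [0.144,-0.107,0.028],"turn": [0,0,17]},
    {"travel": [0.18,-0.134,0.035],"turn": [0,0,22]},
  ],
  gripper=0.53,
)

```text
time: 0.6
position: [0.3719, -0.399, 0.2009]
tool_rot: [-3.141, -0.038, 0.001]
ft_force: [1.0, 0.8, 0.6]
grip_width: 0.633
grip_force: 0.0
```

```bash
python3 -c "
from h import *
need(-49.5,30.5,90)"
```

```text
t 0.6 jig xy [-178.3 -351.2] tipz 184.9 F [0.96 0.83 0.57] w 0.633
travel mm [ 209.1 -344.4   94.9] turn [-1.000e-02  2.000e-02  1.261e+01] toolx [ 1.    0.02 -0.  ] q [ 0.93  0.13 -0.17  1.76  0.02  1.26 -0.79]
```

Request:
step_arm(
  commands=[
    {"travel": [0.022,-0.036,0.01],"turn": [0,0,3]},
    {"travel": [0.044,-0.072,0.02],"turn": [0,0,6]},
    {"travel": [0.066,-0.108,0.03],"turn": [0,0,9]},
    {"travel": [0.088,-0.144,0.04],"turn": [0,0,12]},
    {"travel": [0.11,-0.18,0.05],"turn": [0,0,12.6]},
  ],
)

```text
time: 1.1
position: [0.4767, -0.2162, 0.1509]
tool_rot: [3.127, -0.304, -0.0]
ft_force: [0.9, -0.6, -0.1]
grip_width: 0.531
grip_force: 0.0
```

```bash
python3 -c "
from h import *
need(-49.5,30.5,90)"
```

```text
t 1.1 jig xy [-111.1 -151.6] tipz 134.9 F [ 0.9  -0.56 -0.1 ] w 0.531
travel mm [  62.1 -182.    44.9] turn [0.01 0.02 0.14] toolx [ 0.98 -0.19 -0.  ] q [ 0.68  0.13 -0.33  1.86  0.05  1.16 -1.43]
```

Request:
step_arm(
  commands=[
    {"travel": [0.012,-0.04,0.008],"turn": [0,0,0.1]},
    {"travel": [0.026,-0.08,0.016],"turn": [0,0,0.1]},
    {"travel": [0.04,-0.12,0.026],"turn": [0,0,0.1]},
    {"travel": [0.054,-0.158,0.036],"turn": [0,0,0.1]},
    {"travel": [0.062,-0.182,0.045],"turn": [0,0,0.1]},
  ],
)

```text
time: 1.6
position: [0.5729, -0.0472, 0.1059]
tool_rot: [-3.126, 0.298, 0.0]
ft_force: [-0.5, -0.1, 0.3]
grip_width: 0.535
grip_force: 0.0
```

Request:
step_arm(
  commands=[
    {"travel": [0,0,0]},
    {"travel": [0,0,0.015]},
    {"travel": [0,0,0.03]},
    {"travel": [0,0,0.04]},
    {"travel": [0,0,0.04]},
  ],
)

```text
$.commands[0]: bad value
```

```bash
python3 - <<'E'
from h import *
import cv2
need(-49.5,30.5,50)
for n,o in(("top",(280,160)),("scene",(220,220))):
    a=ctrl.get_image(n)[:,:,::-1]; cv2.imwrite(f"pics/{n}1.png",cv2.resize(a[o[1]:o[1]+110,o[0]:o[0]+140],None,fx=5,fy=5,interpolation=cv2.INTER_CUBIC))
E
```

```text
t 1.6 jig xy [-49.7  33. ] tipz 89.9 F [-0.5  -0.08  0.28] w 0.535
travel mm [ 0.2  2.5 39.9] turn [-0.1   0.01  0.32] toolx [ 0.98 -0.19 -0.  ] q [ 0.43  0.3  -0.45  1.78  0.14  1.09 -1.83]
```

View pics/scene1.png

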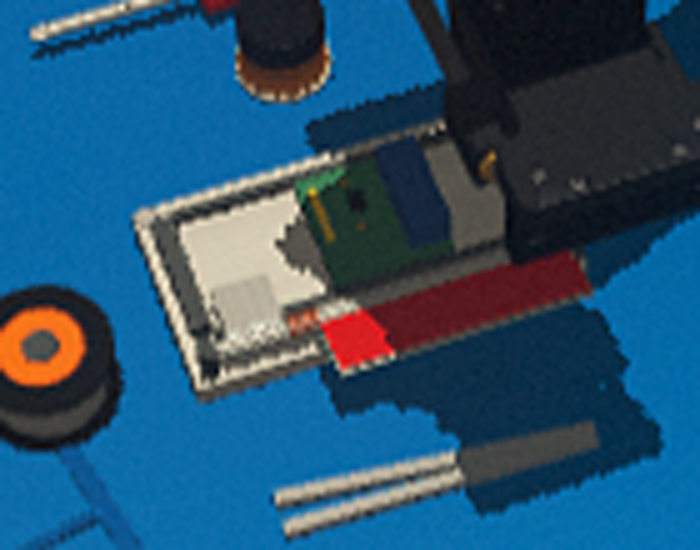

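The gripper is above the rear of the jig and the scene is undisturbed; the module is at around (370,215) in the crop. Next I'll descend to tip height 45 mm.

Request:
step_arm(
  commands=[
    {"travel": [0.0,0.0,0.001],"turn": [0,0,0]},
    {"travel": [0.0,0.0,0.015],"turn": [0,0,0]},
    {"travel": [0.0,0.0,0.03],"turn": [0,0,0]},
    {"travel": [0.0,0.0,0.045],"turn": [0,0,0]},
    {"travel": [0.0,0.0,0.045],"turn": [0,0,0]},
  ],
)

```text
time: 2.2
position: [0.5694, -0.0518, 0.0582]
tool_rot: [3.127, -0.306, -0.009]
ft_force: [-0.2, 0.8, -1.3]
grip_width: 0.532
grip_force: 0.0
```

```bash
python3 - <<'E'
from h import *
import cv2
need(-49.5,30.5,40)
for n,o in(("top",(280,160)),("scene",(270,210))):
    a=ctrl.get_image(n)[:,:,::-1]; cv2.imwrite(f"pics/{n}2.png",cv2.resize(a[o[1]:o[1]+100,o[0]:o[0]+100],None,fx=6,fy=6,interpolation=cv2.INTER_CUBIC))
E
```

```text
t 2.2 jig xy [-52.3  27.8] tipz 42.2 F [-0.24  0.83 -1.3 ] w 0.532
travel mm [ 2.8 -2.7  2.2] turn [0.04 0.33 0.06] toolx [ 0.98 -0.19 -0.01] q [ 0.42  0.35 -0.44  1.82  0.17  1.01 -1.85]
```

View pics/scene2.png

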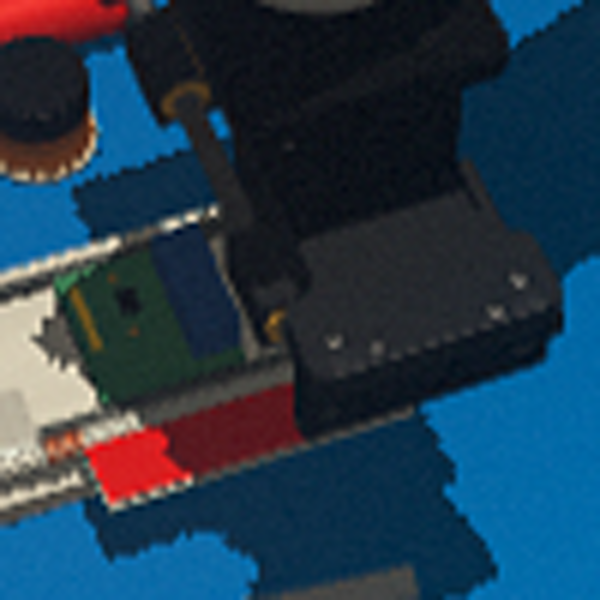

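The finger is behind the relays at roughly (270,320), with a gap. I'll let the arm settle and then correct.

Request:
step_arm(
  commands=[
    {"travel": [0.0,0.0,0.002],"turn": [0,0,0]},
    {"travel": [0.0,0.0,0.002],"turn": [0,0,0]},
    {"travel": [0.0,0.0,0.002],"turn": [0,0,0]},
    {"travel": [0.0,0.0,0.002],"turn": [0,0,0]},
    {"travel": [0.0,0.0,0.002],"turn": [0,0,0]},
  ],
)

```text
time: 2.8
position: [0.5722, -0.0511, 0.0598]
tool_rot: [3.127, -0.304, 0.001]
ft_force: [-0.0, -0.5, 0.6]
grip_width: 0.529
grip_force: 0.0
```

```bash
python3 - <<'E'
from h import *
need(-49.5,30.5,24)
E
```

```text
t 2.8 jig xy [-49.7  29. ] tipz 43.8 F [-0.05 -0.53  0.56] w 0.529
travel mm [ 0.2 -1.5 19.8] turn [ 0.01 -0.03  0.13] toolx [ 0.98 -0.19  0.  ] q [ 0.42  0.35 -0.44  1.82  0.17  1.01 -1.85]
```

Request:
step_arm(
  commands=[
    {"travel": [0.0,-0.0015,0.003],"turn": [0,0,0.1]},
    {"travel": [0.0,-0.0015,0.006],"turn": [0,0,0.1]},
    {"travel": [0.0,-0.0015,0.009],"turn": [0,0,0.1]},
    {"travel": [0.0,-0.0015,0.012],"turn": [0,0,0.1]},
    {"travel": [0.0,-0.0015,0.014],"turn": [0,0,0.1]},
  ],
)

```text
time: 3.3
position: [0.5724, -0.049, 0.0455]
tool_rot: [-3.126, 0.306, 0.0]
ft_force: [-0.4, 1.5, 3.2]
grip_width: 0.527
grip_force: 1.4
```

Request:
step_arm(
  commands=[
    {"travel": [0.0,0.0,0.001],"turn": [0,0,0]},
    {"travel": [0.0,0.0,0.003],"turn": [0,0,0]},
    {"travel": [0.0,0.0,0.005],"turn": [0,0,0]},
    {"travel": [0.0,0.0,0.006],"turn": [0,0,0]},
    {"travel": [0.0,0.0,0.006],"turn": [0,0,0]},
  ],
)

```text
time: 3.8
position: [0.5727, -0.0487, 0.0399]
tool_rot: [-3.126, 0.306, -0.001]
ft_force: [-1.1, 2.8, 4.6]
grip_width: 0.533
grip_force: 2.8
```

Request:
step_arm(
  commands=[
    {"travel": [0.0,0.0,0.0005],"turn": [0,0,0]},
    {"travel": [0.0,0.0,0.0005],"turn": [0,0,0]},
    {"travel": [0.0,0.0,0.0005],"turn": [0,0,0]},
  ],
)

```text
time: 4.1
position: [0.5728, -0.0486, 0.0395]
tool_rot: [-3.126, 0.306, -0.001]
ft_force: [-1.4, 2.9, 4.8]
grip_width: 0.534
grip_force: 2.8
```

```bash
python3 - <<'E'
from h import *
import cv2
need(-49.5,30.5,24)
for n,o in(("top",(280,160)),("scene",(235,215))):
    a=ctrl.get_image(n)[:,:,::-1]; cv2.imwrite(f"pics/{n}3.png",cv2.resize(a[o[1]:o[1]+100,o[0]:o[0]+120],None,fx=6,fy=6,interpolation=cv2.INTER_CUBIC))
E
```

```text
t 4.1 jig xy [-49.5  31.5] tipz 23.5 F [-1.41  2.9   4.8 ] w 0.534
travel mm [ 0.   1.  -0.5] turn [-0.06 -0.05  0.06] toolx [ 0.98 -0.19  0.  ] q [ 0.41  0.37 -0.43  1.83  0.19  0.97 -1.87]
```

View pics/scene3.png

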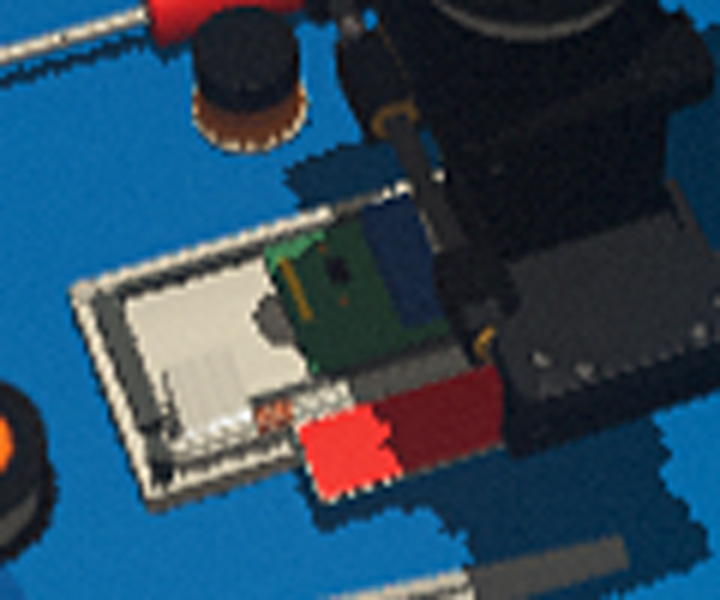

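The pedal is visibly down (4.8 N, tips at 23.5 mm, clip angle about 0.48). The module is still short of home, so I'll push along +x now.

Request:
step_arm(
  commands=[
    {"travel": [0.003,0.0,0.0],"turn": [0,0,0]},
    {"travel": [0.007,0.0,0.0],"turn": [0,0,0]},
    {"travel": [0.011,0.0,0.0],"turn": [0,0,0]},
    {"travel": [0.015,0.0,0.0],"turn": [0,0,0]},
    {"travel": [0.019,0.0,0.0],"turn": [0,0,0]},
  ],
)

```text
time: 4.7
position: [0.5897, -0.053, 0.0389]
tool_rot: [3.126, -0.306, -0.005]
ft_force: [-4.0, 2.0, 6.5]
grip_width: 0.527
grip_force: 3.2
```

Request:
step_arm(
  commands=[
    {"travel": [0.003,0.0,0.0],"turn": [0,0,0]},
    {"travel": [0.007,0.0,0.0],"turn": [0,0,0]},
    {"travel": [0.011,0.0,0.0],"turn": [0,0,0]},
    {"travel": [0.015,0.0,0.0],"turn": [0,0,0]},
    {"travel": [0.018,0.0,0.0],"turn": [0,0,0]},
  ],
)

```text
time: 5.2
position: [0.6075, -0.0565, 0.0389]
tool_rot: [3.126, -0.306, -0.004]
ft_force: [-4.0, 2.9, 5.8]
grip_width: 0.529
grip_force: 3.2
```

```bash
python3 - <<'E'
from h import *
import cv2
need(7.5,30.5,24)
for n,o in(("top",(280,160)),("scene",(235,215))):
    a=ctrl.get_image(n)[:,:,::-1]; cv2.imwrite(f"pics/{n}4.png",cv2.resize(a[o[1]:o[1]+100,o[0]:o[0]+120],None,fx=6,fy=6,interpolation=cv2.INTER_CUBIC))
E
```

```text
t 5.2 jig xy [-13.9  30.5] tipz 22.9 F [-3.95  2.86  5.82] w 0.529
travel mm [21.4  0.  -1.2] turn [0.03 0.16 0.04] toolx [ 0.98 -0.19 -0.  ] q [ 0.39  0.44 -0.42  1.74  0.21  1.   -1.87]
```

View pics/scene4.png

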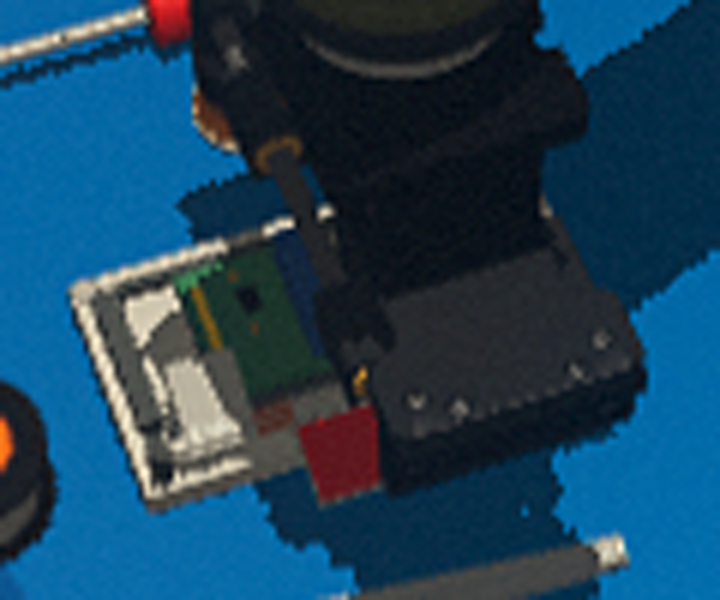

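The module is moving (front edge near (190,300)) and the jaw is raised at (205,395). I'll keep pushing, nominally 21 mm more.

Request:
step_arm(
  commands=[
    {"travel": [0.003,0.0,0.0],"turn": [0,0,0]},
    {"travel": [0.007,0.0,0.0],"turn": [0,0,0]},
    {"travel": [0.011,0.0,0.0],"turn": [0,0,0]},
    {"travel": [0.014,0.0,0.0],"turn": [0,0,0]},
    {"travel": [0.017,0.0,0.0],"turn": [0,0,0]},
  ],
)

```text
time: 5.8
position: [0.6241, -0.0598, 0.0389]
tool_rot: [3.126, -0.306, -0.005]
ft_force: [-3.9, 1.3, 6.0]
grip_width: 0.531
grip_force: 3.1
```

Request:
step_arm(
  commands=[
    {"travel": [0.001,0.0,0.0],"turn": [0,0,0]},
    {"travel": [0.002,0.0,0.0],"turn": [0,0,0]},
    {"travel": [0.003,0.0,0.0],"turn": [0,0,0]},
  ],
)

```text
time: 6.1
position: [0.6265, -0.0603, 0.0388]
tool_rot: [3.126, -0.306, -0.006]
ft_force: [-6.7, 3.2, 7.5]
grip_width: 0.531
grip_force: 4.3
```

Request:
step_arm(
  commands=[
    {"travel": [0.001,0.0,0.0],"turn": [0,0,0]},
    {"travel": [0.0015,0.0,0.0],"turn": [0,0,0]},
    {"travel": [0.002,0.0,0.0],"turn": [0,0,0]},
  ],
)

```text
time: 6.4
position: [0.6267, -0.0603, 0.0387]
tool_rot: [3.126, -0.307, -0.013]
ft_force: [-10.2, 3.1, 11.1]
grip_width: 0.527
grip_force: 6.1
```

```bash
python3 - <<'E'
from h import *
need(7.5,30.5,24)
E
```

```text
t 6.4 jig xy [ 5.6 30.5] tipz 22.7 F [-10.21   3.13  11.09] w 0.527
travel mm [ 1.9  0.  -1.4] turn [0.07 0.45 0.03] toolx [ 0.98 -0.19 -0.01] q [ 0.38  0.48 -0.41  1.69  0.22  1.03 -1.87]
```

The x force is rising without motion at tool x 5.6 mm, within 2 mm of the predicted 7.5, so the module is against the stop. I'll ease back with the pedal still held, then lift.

Request:
step_arm(
  commands=[
    {"travel": [0.0,0.0,-0.0003],"turn": [0,0,0]},
    {"travel": [-0.002,0.0,-0.0003],"turn": [0,0,0]},
    {"travel": [-0.004,0.0,-0.0003],"turn": [0,0,0]},
    {"travel": [-0.006,0.0,-0.0003],"turn": [0,0,0]},
    {"travel": [-0.008,0.0,-0.0003],"turn": [0,0,0]},
  ],
)

```text
time: 6.9
position: [0.6252, -0.0602, 0.0409]
tool_rot: [3.126, -0.308, 0.01]
ft_force: [3.9, 0.2, 4.9]
grip_width: 0.533
grip_force: 2.6
```

Request:
step_arm(
  commands=[
    {"travel": [0.0,0.0,-0.001],"turn": [0,0,0]},
    {"travel": [0.0,0.0,-0.003],"turn": [0,0,0]},
    {"travel": [0.0,0.0,-0.005],"turn": [0,0,0]},
    {"travel": [0.0,0.0,-0.008],"turn": [0,0,0]},
    {"travel": [0.0,0.0,-0.012],"turn": [0,0,0]},
  ],
)

```text
time: 7.4
position: [0.6208, -0.0597, 0.0502]
tool_rot: [3.126, -0.307, -0.005]
ft_force: [0.2, -0.5, -0.7]
grip_width: 0.527
grip_force: 0.0
```

Request:
step_arm(
  commands=[
    {"travel": [-0.005,0.0,-0.01],"turn": [0,0,0]},
    {"travel": [-0.015,0.0,-0.025],"turn": [0,0,0]},
    {"travel": [-0.03,0.0,-0.045],"turn": [0,0,0]},
    {"travel": [-0.05,0.0,-0.07],"turn": [0,0,0]},
    {"travel": [-0.07,0.0,-0.1],"turn": [0,0,0]},
  ],
)

```text
time: 7.9
position: [0.5517, -0.0455, 0.1517]
tool_rot: [3.127, -0.306, -0.004]
ft_force: [0.4, -0.5, 0.3]
grip_width: 0.532
grip_force: 0.0
```

Request:
step_arm(
  commands=[
    {"travel": [-0.02,0.03,-0.01],"turn": [0,0,0]},
    {"travel": [-0.04,0.06,-0.02],"turn": [0,0,0]},
    {"travel": [-0.05,0.1,-0.02],"turn": [0,0,0]},
    {"travel": [-0.05,0.13,-0.02],"turn": [0,0,0]},
    {"travel": [-0.05,0.14,-0.02],"turn": [0,0,0]},
  ],
)

```text
time: 8.4
position: [0.4757, -0.1771, 0.172]
tool_rot: [3.124, -0.315, 0.0]
ft_force: [0.2, 0.0, 0.4]
grip_width: 0.533
grip_force: 0.0
```

```bash
python3 - <<'E'
from h import *
import cv2
need(7.5,30.5,24)
o={}
for n,o in(("top",(320,170)),("scene",(235,225))):
    a=ctrl.get_image(n)[:,:,::-1]; cv2.imwrite(f"pics/{n}5.png",a); o2=o
    c=cv2.resize(a[o[1]:o[1]+80,o[0]-20*(n=="top"):o[0]+(80 if n=="top" else 100)],None,fx=6,fy=6,interpolation=cv2.INTER_CUBIC)[:480,:600]
    globals()[n]=c
import numpy as np
w=max(top.shape[1],scene.shape[1]); cv2.imwrite("pics/topc5.png",top); cv2.imwrite("pics/scenec5.png",scene)
E
```

```text
t 8.4 jig xy [-119.8 -113.4] tipz 156.0 F [0.22 0.02 0.4 ] w 0.533
travel mm [ 126.6 -144.8  131.8] turn [ 0.12 -0.01 -0.28] toolx [ 0.98 -0.2   0.  ] q [ 0.64  0.08 -0.35  1.87  0.03  1.19 -1.49]
```

View pics/scenec5.png

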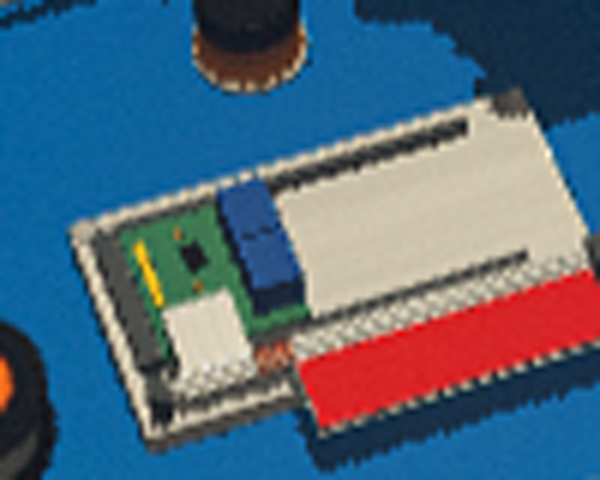

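In the scene view the module is at the stop (board front along (120,235)–(160,370)) and the jaw lies on the board at (205,335). I'll confirm the module x in the top view.

```bash
python3 - <<'E'
from h import *
p=np.load("p.npy")
for m in(-7.94,37,39,41):
    J=[(m-24,20,34),(m-24,-20,34),(m+24,-25,18)]
    print(m,"top",((proj("top",W(p,J))-[300,170]+.4)*6).round(0).tolist(),"scene",((proj("scene",W(p,J))-[235,225]+.4)*6).round(0).tolist())
E
```

```text
-7.94 top [[147.0, 311.0], [250.0, 344.0], [301.0, 240.0]] scene [[450.0, 228.0], [405.0, 130.0], [260.0, 191.0]]
37 top [[186.0, 200.0], [288.0, 233.0], [338.0, 132.0]] scene [[315.0, 271.0], [272.0, 172.0], [126.0, 233.0]]
39 top [[188.0, 195.0], [289.0, 228.0], [339.0, 127.0]] scene [[308.0, 273.0], [266.0, 174.0], [120.0, 234.0]]
41 top [[189.0, 190.0], [291.0, 223.0], [341.0, 122.0]] scene [[302.0, 275.0], [260.0, 175.0], [114.0, 236.0]]
```

View pics/topc5.png

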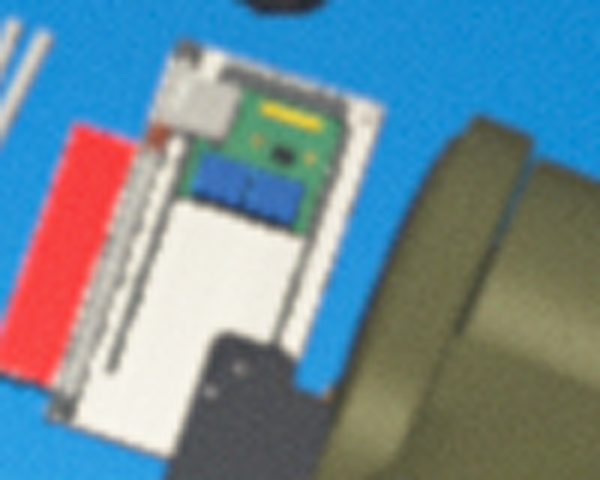

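In the top view the relays' rear edge runs (192,192)–(297,224), which puts the module at x ≈ 40.5–41 mm. The jaw is on the board and nothing else has moved, so I'll hand in.

```bash
python3 -c "
from bench import ctrl
print(ctrl.close_job())"
```

```text
the job is handed in; nothing more can be done
None
```

The module is home against the end stop (measured at jig x ≈ 41 mm) with the released jaw on its board, and the arm is clear; I handed the job in after about 8.5 s, and no verdict came back.

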